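Dry-fit a wooden toy locomotive

ROBOT

A 7-joint arm with a two-finger parallel gripper is mounted at the origin on the work surface. World frame = base frame: x ahead of the robot, y to its left, z up, the work surface at z = 0. Lengths are in m, angles in rad, forces in N, time in s.
With the tool pointing down it reaches from about 0.425 to 0.875 m from the base axis. Payload 4.7 kg.
Tool frame: the origin (TCP) lies between the finger pads; the fingertips stand 8 mm ahead of it and the grasp point (between the pads) lies 11 mm behind it; z points along the fingers, y is the line along which they close (so a half turn about z gives the same grasp; the last joint's range is limited). The gripper opens to 85 mm and grips with 20 to 120 N. Pads are 22 mm wide; open, the fingers measure 114 mm over their backs; the gripper's body (76 mm by 85 mm) begins 54 mm behind the grasp point. The pads swing forward as they close: fully open they stand 13 mm farther back than shut.
Start: joints at [1.277, 0.321, -0.07, 1.45, 0.023, 1.371, -0.057], TCP at [0.197, -0.619, 0.239] pointing down, gripper open.
Joint ranges: [-2.86, 2.86], [-0.3, 2.09], [-1.38, 1.24], [0.06, 2.45], [-1.56, 4.7], [0.09, 2.05], [-2.69, 2.69]. Speed limits (rad/s): [2.57, 2.57, 3.14, 3.14, 3.14, 3.14, 3.14].

INTERFACE

Orientations are given as a unit quaternion [w, x, y, z].
In Python, from station import arm gives the robot as it stands.
- The arm moves only by the tool drive_tool, never from a script. Its argument "motion" is a list that holds one entry, the list of rows, each a list of 6 numbers: the shift along the tool's x, y, z in cm, then the turn, a rotation vector about the tool's x, y, z in degrees. In form: [[[tx, ty, tz, wx, wy, wz], ...]]. A call has 1 to 8 rows; each row is the pose to reach, as a shift and turn from the pose commanded when the call began, along the tool's axes at that moment; what a row does not reach only later rows make up. A row lasts 1/12 s, in which the tool goes at most 41.7 mm and 7.16 degrees, less where a joint would pass 70% of its speed; a pose out of reach is approached as far as the arm can. A call with a gripper value outside its range is refused whole. "fingers" is the finger opening in cm, from 0 to 8.54, set as the call begins (left out, the last holds). The fingers move at their own pace and stop on an object; "squeeze" is the grip in N (left out, the last holds). Time passes only in rows, so rows that repeat a pose let the fingers close. It gives the time, the measured TCP pose, the force, the opening and the grip force at its end, in the units of the state.
- arm.observe(): the state, without advancing time (a new reading comes with each control period).
- arm.get_image(name): name is "scene" or "top" or "wrist"; returns the picture (420x560x3 uint8, red, green, blue); there is no depth.
- arm.calibration(name): a dict with "intrinsics" (3x3 intrinsics, pixels), "R" (3x3) and "t" (3): a world point X has camera coordinates R X + t; the wrist camera has in their place "hand_eye" (4x4, takes a point from camera to tool coordinates, whose origin is the TCP and whose axes are the flange's). Camera axes: x right, y down, z forward; pixel columns grow to the right and rows downward; lengths in m; the calibration is good to about 2 mm. A picture is of the moment at which its call begins: read the wrist's pose just before it. calibration takes no time and is no camera call.
- arm.close_job(): hands the job in; it is judged then, once.
Trained networks look in the newest picture that a camera, given by its name, has taken for a name from the list of things; names that differ only in an ending like _2 or _b are one class to them, and where a whole thing is asked for, a point or a joint stands for the part that bears it (a point fixed in the world has none). Each returns a list of dicts, best first, with "p" (0 to 1); they miss things now and then, are a little off and sometimes report something else, mostly with a low value. They report only what shows in the picture. A call takes as long as a camera call.
- arm.search_frame(camera, query): "box" ([left, top, width, height] in pixels, round what is visible of it).
- arm.cut_out(camera, query): "mask" (420x560 bool, what is visible of it) and "box" ([left, top, width, height] in pixels, round what is visible of it).
The state is a dict: "clock": time; "q": joint angles; "joint_vel": joint speeds; "joint_torque": joint torques, N m; "ee_pos": TCP position; "tool_rot": TCP orientation; "force": force on the tool from outside, world axes, zero at the start; "torque": the same for the moment, N m; "grip_width": opening from 0.0 (shut) to 1.0 (fully open); "grasp_force": force on a finger pad.
Only numpy, scipy, OpenCV 4.12 (cv2) and the standard library are available. Lean on these libraries where they do the work, as an engineer would, in place of code of your own. Each camera call takes 0.05 s, during which the arm holds its last target. There are 200 camera calls.

TASK

Dry-fit the toy locomotive on its wheeled chassis, everything centred across the deck and lined up with it: the boiler lies lengthwise close up behind the buffer beam at the front, and the cab stands upright close up behind the boiler (gaps of up to a centimetre are fine). The flat roof goes centred on top of the cab, its long side along the engine; on top of the boiler the chimney stands upright, lip up, at the front end, and the round-topped dome in the middle of its length, so between chimney and cab. Do not knock over the glue bottle.

Things in the scene. Friction and masses are not known exactly. Their poses are not given: they have to be found in the camera images.
- deck (a point): centre of the top of the chassis deck, 52 mm above the table: a fixed brown wooden plate 208 mm long (x), 64 mm wide (y) on six dark wheels (92 mm wide over the hubs). +x is forward: the front end has an upright dark buffer beam (80 mm wide, 15 mm above the deck, rear face at x = +92 mm) and two round buffers beyond it. z is up. It may point any way on the table.
- boiler_mid (a point): centre of the boiler, a loose pale wooden bar 120 mm long (x), 44 mm wide (y), 44 mm high (z, up), with a thin brown band 15 mm from either end; both ends are alike, top and bottom are flat. It starts lying flat on the table, about 0.15 kg.
- cab_mid (a point): centre of the cab, a loose pale wooden block 60 mm long (x), 46 mm wide (y), 62 mm high (z, up), with a dark round window (22 mm) on each of its two long sides; its two ends are alike. It starts upright on the table, about 0.12 kg.
- roof_mid (a point): centre of the cab roof, a loose pale wooden slab 84 mm long (x), 60 mm wide (y), 14 mm thick (z, up). It starts flat on the table, about 0.05 kg.
- chimney_mid (a point): centre, 25 mm above its foot, of the chimney, a loose turned wooden piece 50 mm high: a round stem of diameter 25 mm to a height of 40 mm, then a lip of diameter 31 mm at the top with a dark round spot on its top face. z is up; it starts upright on its foot on the table, about 25 g.
- dome_mid (a point): centre, 19 mm above its foot, of the steam dome, a loose turned wooden piece 38 mm high: straight-sided, diameter 30 mm to a height of 26 mm, rounded over above, with no spot. z is up; it starts upright on its foot on the table, about 25 g.
- glue_bottle: a loose white plastic glue bottle with an orange cap, 52 mm in diameter and 125 mm high, standing among the parts; origin at the centre of its underside, z up. It is not part of the job and must not be knocked over.

How it is judged:
By the outcome, as a careful person would: the job done as asked, in the order asked, and still so for the second after the job is handed in, with the robot touching nothing.
It also fails if it takes over 141 s, if anything falls off the work surface, if the arm or the gripper's body presses on something with over 40 N, if the wrist force passes 120 N, or if a joint passes its speed limit or range.

## Working session

There is one attempt and no reset: what is moved stays moved. The work goes in short steps, Python scripts to look and compute and a tool call to move; the robot and the scene stay as the last step left them, time stands still between calls to the robot, and variables do not carry over. Pictures are saved under pics/ and viewed, at most 14 in all, crops included, and the job is handed in when it is done.

Besides the shell and the picture viewer there is one more tool, called after ">>>" by a JSON object that holds its "method" and its "body", one argument or row to a line. drive_tool: Moves the arm, as the interface text tells. Its arguments: {"type":"object","properties":{"motion":{"type":"array","items":{"type":"array","items":{"type":"array","items":{"type":"number"}}}},"fingers":{"type":"number"},"squeeze":{"type":"number"}},"required":["motion"]}

```bash
ls; mkdir -p pics; python3 - <<'E'
from station import arm
import cv2,numpy as np
s=arm.observe(); print({k:np.round(s[k],3) for k in ('clock','q','ee_pos','tool_rot','grip_width')})
for n in('scene','top'):
    im=arm.get_image(n); cv2.imwrite(f'pics/{n}0.png',im[:,:,::-1])
    c=arm.calibration(n); print(n,c)
    for q in('deck','boiler_mid','cab_mid','roof_mid','chimney_mid','dome_mid','glue_bottle'):
        print(q,[(np.round(d['box']).tolist(),round(d['p'],2)) for d in arm.search_frame(n,q)[:3]])
print(arm.calibration('wrist'))
E
```

```text
pics
{'clock': np.float64(0.0), 'q': array([ 1.277,  0.322, -0.07 ,  1.452,  0.023,  1.371, -0.057]), 'ee_pos': array([ 0.197, -0.619,  0.238]), 'tool_rot': array([-0.001,  0.988,  0.153, -0.   ]), 'grip_width': np.float64(0.997)}
scene {'intrinsics': array([[523.1338699 ,   0.        , 275.97980046],
       [  0.        , 523.1338699 , 205.33488456],
       [  0.        ,   0.        ,   1.        ]]), 'R': array([[ 0.74165733,  0.67077721,  0.00153143],
       [ 0.41513833, -0.45720975, -0.78652362],
       [-0.52688194,  0.58396677, -0.61755829]]), 't': array([-0.37092542, -0.15084808,  1.68051696])}
deck [([273.0, 203.0, 69.0, 65.0], 0.85)]
boiler_mid [([348.0, 143.0, 46.0, 26.0], 0.79), ([127.0, 289.0, 36.0, 39.0], 0.38)]
cab_mid [([129.0, 288.0, 38.0, 39.0], 0.64)]
roof_mid [([345.0, 184.0, 36.0, 20.0], 0.7)]
chimney_mid [([230.0, 278.0, 15.0, 25.0], 0.81)]
dome_mid [([228.0, 279.0, 16.0, 23.0], 0.59), ([162.0, 252.0, 17.0, 15.0], 0.47)]
glue_bottle [([304.0, 137.0, 21.0, 40.0], 0.7)]
top {'intrinsics': array([[467.78696284,   0.        , 281.84006022],
       [  0.        , 46
[... 397 characters left out ...]
, 26.0, 36.0], 0.77)]
roof_mid [([164.0, 167.0, 27.0, 31.0], 0.9)]
chimney_mid [([369.0, 170.0, 12.0, 13.0], 0.58)]
dome_mid []
glue_bottle [([165.0, 234.0, 26.0, 23.0], 0.73)]
{'intrinsics': array([[336.74982992,   0.        , 280.92494637],
       [  0.        , 336.74982992, 213.05354951],
       [  0.        ,   0.        ,   1.        ]]), 'hand_eye': array([[-1.20503468e-04, -9.63930797e-01, -2.66152971e-01,
         6.67890589e-02],
       [ 9.99999992e-01, -1.06051237e-04, -6.86725904e-05,
        -6.84217562e-04],
       [ 3.79697732e-05, -2.66152977e-01,  9.63930802e-01,
        -1.34406721e-01],
       [ 0.00000000e+00,  0.00000000e+00,  0.00000000e+00,
         1.00000000e+00]])}
```

```bash
python3 - <<'E'
import cv2
for n,(x0,y0,x1,y1) in {'scene':(100,110,420,350),'top':(80,110,480,290)}.items():
    im=cv2.imread(f'pics/{n}0.png')[y0:y1,x0:x1]
    cv2.imwrite(f'pics/{n}0c.png',cv2.resize(im,None,fx=2 if n=='top' else 2.5,fy=2 if n=='top' else 2.5,interpolation=cv2.INTER_CUBIC))
E
```

```text
(no output)
```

View pics/scene0c.png

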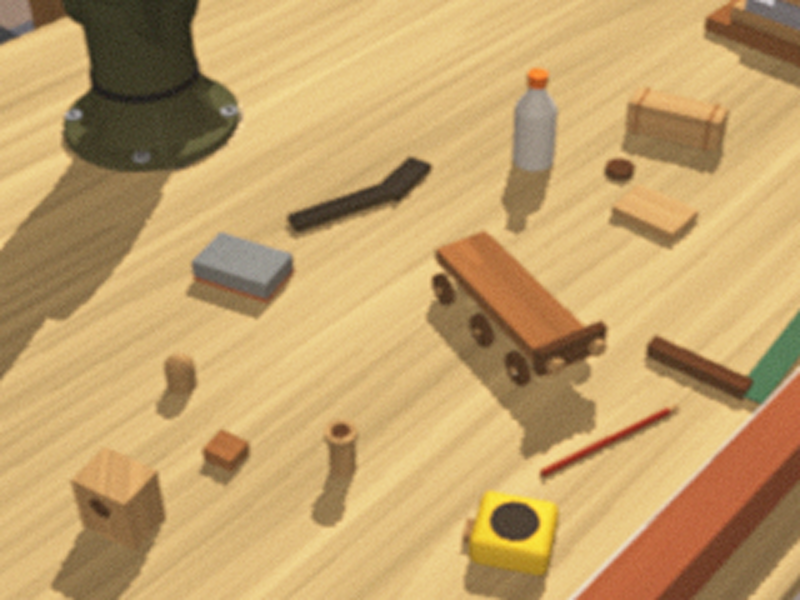

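View pics/top0c.png

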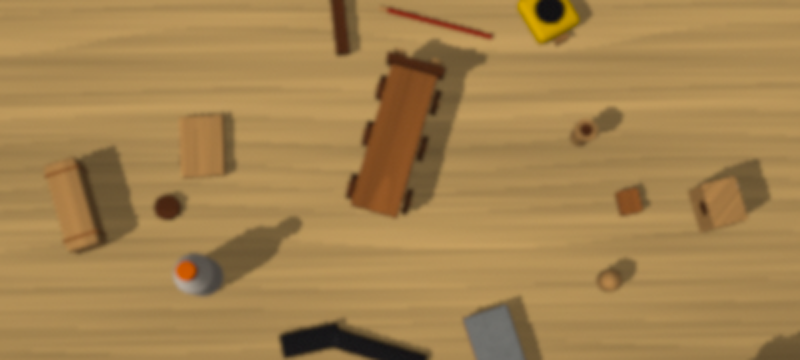

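The pictures show the deck front pointing away from the robot (top crop 415,65). The boiler is at far left, with the roof and bottle near it. The cab is at far right, the chimney at (585,130) and the dome at (608,280). Next I'll fit models to the masks.

```bash
cat > h.py <<'E'
from station import arm
import cv2, numpy as np, json
from scipy.optimize import minimize
from scipy.spatial.transform import Rotation as Rn
def box(x0,x1,y0,y1,z0,z1): return np.array([[x,y,z] for x in(x0,x1) for y in(y0,y1) for z in(z0,z1)])/1e3
def cyl(*rz):
    a=np.linspace(0,2*np.pi,32,endpoint=False)
    return np.array([[r*np.cos(b),r*np.sin(b),z] for r,z in rz for b in a])/1e3
def wheel(x,s): 
    a=np.linspace(0,2*np.pi,20); return np.array([[x+17*np.cos(b),y,17+17*np.sin(b)] for y in(s*38,s*46) for b in a])/1e3
# convex parts, foot at z=0
M={'boiler_mid':[box(-60,60,-22,22,0,44)],'cab_mid':[box(-30,30,-23,23,0,62)],'roof_mid':[box(-42,42,-30,30,0,14)],
'chimney_mid':[cyl((12.5,0),(12.5,40)),cyl((15.5,40),(15.5,50))],'dome_mid':[cyl((15,0),(15,26),(13,32),(8,36.5),(3,38))],
'glue_bottle':[cyl((26,0),(26,80),(10,105),(10,125))],
'deck':[box(-104,104,-32,32,42,52),box(92,104,-40,40,35,67)]+[wheel(x,s) for x in(-65,0,65) for s in(-1,1)]}
ROUND=('chimney_mid','dome_mid','glue_bottle')
def cam(n):
    c=arm.calibration(n); K=np.array(c['intrinsics'])
    if n!='wrist': return K,np.array(c['R']),np.array(c['t'])
    s=arm.observe(); q=s['tool_rot']; T=np.eye(4); T[:3,:3]=Rn.from_quat(np.r_[q[1:],q[0]]).as_matrix(); T[:3,3]=s['ee_pos']
    W=np.linalg.inv(T@np.array(c['hand_eye'])); return K,W[:3,:3],W[:3,3]
def proj(P,c):
    p=(P@c[1].T+c[2])@c[0].T; return p[:,:2]/p[:,2:]
def world(P,x,y,yaw,z0=0):
    c,s=np.cos(yaw),np.sin(yaw); return P@np.array([[c,s,0],[-s,c,0],[0,0,1]])+[x,y,z0]
def ray(u,v,c,z):
    d=c[1].T@np.linalg.inv(c[0])@[u,v,1]; o=-c[1].T@c[2]; return (o+d*(z-o[2])/d[2])[:2]
def render(name,p,c,z0=0,S=4):
    m=np.zeros((420*S,560*S),np.uint8)
    for part in M[name]:
        h=cv2.convexHull(proj(world(part,*p,z0),c).astype(np.float32)); cv2.fillConvexPoly(m,np.int32((h+.5)*S*16-8),1,shift=4)
    return cv2.resize(m.astype(np.float32),(560,420),interpolation=cv2.INTER_AREA)
def look(n,tag=None):
    c=cam(n); im=arm.get_image(n)
    if tag: cv2.imwrite(f'pics/{tag}.png',im[:,:,::-1])
    return c,im
def fit(name,views,p0,z0=0):
    """views: list of (mask,cam)"""
    k=2 if name in ROUND else 3
    def cost(v):
        p=list(v*[.01,.01,.1][:k])+[0]*(3-k); t=0
        for m,c in views:
            r=render(name,p,c,z0); t+=1-np.minimum(r,m).sum()/np.maximum(r,m).sum()
        return t/len(views)
    b=None
    for dy in ([0] if k==2 else [0,.4,-.4]):
        v0=np.array([p0[0],p0[1],p0[2]+dy][:k])/[.01,.01,.1][:k]
        sim=np.vstack([v0]+[v0+d for d in np.eye(k)*1.2])
        r=minimize(cost,v0,method='Nelder-Mead',options=dict(initial_simplex=sim,xatol=.01,fatol=1e-5,maxiter=200))
        if b is None or r.fun<b.fun: b=r
    return list(b.x*[.01,.01,.1][:k])+[0]*(3-k),1-b.fun
def rows(x,y,z,yaw):
    """shift/turn from present pose to tool-down pose with tool x at world angle yaw (rad)"""
    s=arm.observe(); q=s['tool_rot']; R0=Rn.from_quat(np.r_[q[1:],q[0]])
    c,sn=np.cos(yaw),np.sin(yaw); R1=Rn.from_matrix(np.array([[c,sn,0],[sn,-c,0],[0,0,-1]]).T)
    return np.round(np.r_[R0.inv().apply(np.array([x,y,z])-s['ee_pos'])*100,np.degrees((R0.inv()*R1).as_rotvec())],2).tolist()
E
cat > m1.py <<'E'
from h import *
ct,_=look('top'); cs,_=look('scene')
init={'deck':(276,176,-.25),'boiler_mid':(119,212,.25),'cab_mid':(438,212,-.3),'roof_mid':(178,182,0),'chimney_mid':(374,176,0),'dome_mid':(385,249,0),'glue_bottle':(178,246,0)}
out={}
for n,(u,v,a) in init.items():
    p0=list(ray(u,v,ct,.03))+[a]; V=[]
    for cn,c in(('top',ct),('scene',cs)):
        e=proj(np.array([[*p0[:2],.03]]),c)[0]
        for d in arm.cut_out(cn,n):
            b=d['box']
            if np.hypot(b[0]+b[2]/2-e[0],b[1]+b[3]/2-e[1])<12: V.append((d['mask'].astype(np.float32),c)); break
    print(n,np.round(p0,3),len(V),end=' ')
    if V:
        p,q=fit(n,V,p0); out[n]=p; print(np.round(p,4),'iou',round(q,3),'r',round(np.hypot(*p[:2]),3))
json.dump(out,open('poses.json','w'))
E
python3 m1.py
```

```text
deck [ 0.602  0.007 -0.25 ] 2 [ 0.5961  0.0028 -0.285 ] iou 0.855 r 0.596
boiler_mid [0.509 0.421 0.25 ] 2 [0.5098 0.4277 0.3177] iou 0.903 r 0.665
cab_mid [ 0.5   -0.425 -0.3  ] 2 [ 0.501  -0.4247  0.251 ] iou 0.944 r 0.657
roof_mid [0.588 0.268 0.   ] 2 [0.5923 0.2653 0.0573] iou 0.875 r 0.649
chimney_mid [ 0.6   -0.257  0.   ] 2 [ 0.6008 -0.2492  0.    ] iou 0.844 r 0.65
dome_mid [ 0.403 -0.278  0.   ] 2 [ 0.4038 -0.2795  0.    ] iou 0.905 r 0.491
glue_bottle [0.418 0.265 0.   ] 2 [0.4153 0.2608 0.    ] iou 0.878 r 0.49
```

```bash
python3 -c "
from h import *
print(rows(.59,.0,.24,-.285))"
```

```text
[56.23, -47.13, -0.07, 0.01, -0.0, 33.97]
```

>>> {"method": "drive_tool", "body": {
  "motion": [
    [[28,-23.5,0,0,0,17],[28,-23.5,0,0,0,34],[28,-23.5,0,0,0,34],[28,-23.5,0,0,0,34],[28,-23.5,0,0,0,34],[28,-23.5,0,0,0,34],[28,-23.5,0,0,0,34],[28,-23.5,0,0,0,34]]
  ]
}}

```text
clock: 2.27
ee_pos: [0.375, -0.3378, 0.2397]
tool_rot: [0.0, 0.99, -0.142, 0.0]
force: [0.9, -0.3, -0.4]
grip_width: 1.003
grasp_force: 0.0
```

```bash
python3 -c "
from h import *
print(arm.observe()['ee_pos'],rows(.59,.0,.24,-.285))"
```

```text
[ 0.37495939 -0.33781921  0.23968022] [11.11, -38.47, -0.05, 0.04, -0.04, -0.04]
```

>>> {"method": "drive_tool", "body": {
  "motion": [
    [[9,-30.8,0,0,0,0],[9,-30.8,0,0,0,0],[9,-30.8,0,0,0,0],[9,-30.8,0,0,0,0],[9,-30.8,0,0,0,0],[9,-30.8,0,0,0,0],[9,-30.8,0,0,0,0],[9,-30.8,0,0,0,0]]
  ]
}}

```text
clock: 2.93
ee_pos: [0.5489, -0.0651, 0.2398]
tool_rot: [-0.001, 0.99, -0.141, 0.001]
force: [0.5, -0.2, 0.6]
grip_width: 0.998
grasp_force: 0.0
```

>>> {"method": "drive_tool", "body": {
  "motion": [
    [[2.1,-7.7,0,0,0,0],[2.1,-7.7,0,0,0,0],[2.1,-7.7,0,0,0,0],[2.1,-7.7,0,0,0,0]]
  ]
}}

```text
clock: 3.27
ee_pos: [0.5896, 0.0018, 0.2391]
tool_rot: [-0.001, 0.99, -0.14, -0.0]
force: [-0.7, -0.5, 0.3]
grip_width: 1.001
grasp_force: 0.0
```

```bash
cat > deck.py <<'E'
from h import *
c,im=look('wrist'); s=arm.observe(); print(s['ee_pos'])
p0=json.load(open('poses.json'))['deck']
d=arm.cut_out('wrist','deck'); print([(x['box'],x['p']) for x in d])
p,q=fit('deck',[(d[0]['mask'].astype(np.float32),c)],p0); print(np.round(p,4),q)
v=im[:,:,::-1].copy()
for pp,col in((p0,(255,0,0)),(p,(0,255,0))):
    for P in (box(-104,92,-32,32,52,52)[::2],box(92,104,-40,40,67,67)[::2]):
        u=proj(world(P,*pp),c)[[0,1,3,2]]; cv2.polylines(v,[np.int32(u*16)],True,col,1,cv2.LINE_AA,4)
m=(d[0]['mask']).astype(np.uint8); cs,_=cv2.findContours(m,0,2); cv2.drawContours(v,cs,-1,(0,0,255),1)
cv2.imwrite('pics/deckw.png',v); np.savez('deckv.npz',im=im,K=c[0],R=c[1],t=c[2],m=m); print(rows(.51,.428,.2,.318))
E
python3 deck.py
```

```text
[ 0.58916923 -0.00085744  0.23903203]
[([232.4, 57.2, 91.9, 226.6], 0.87)]
[ 0.5955  0.0051 -0.2886] 0.9063781499862671
[-19.72, -39.07, 3.87, 0.05, 0.04, -34.62]
```

View pics/deckw.png

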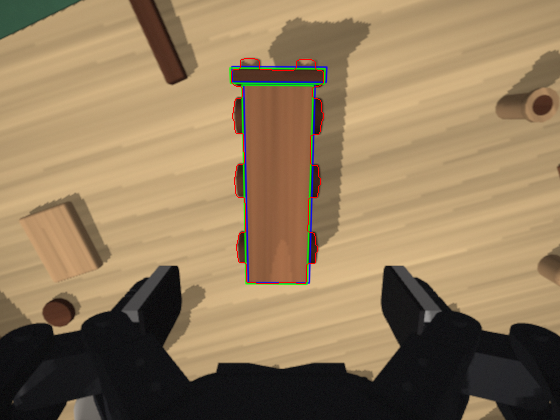

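>>> {"method": "drive_tool", "body": {
  "motion": [
    [[-14,-27.5,0,0,0,0],[-14,-27.5,0,0,0,0],[-14,-27.5,0,0,0,0],[-14,-27.5,0,0,0,0],[-14,-27.5,0,0,0,0],[-14,-27.5,0,0,0,0],[-14,-27.5,0,0,0,0],[-14,-27.5,0,0,0,0]]
  ]
}}

```text
clock: 4.03
ee_pos: [0.5299, 0.3065, 0.2398]
tool_rot: [-0.001, 0.99, -0.14, -0.0]
force: [-0.0, 0.9, -0.3]
grip_width: 0.999
grasp_force: 0.0
```

>>> {"method": "drive_tool", "body": {
  "motion": [
    [[-5.7,-11.6,3.9,0,0,-34.6],[-5.7,-11.6,3.9,0,0,-34.6],[-5.7,-11.6,3.9,0,0,-34.6],[-5.7,-11.6,3.9,0,0,-34.6],[-5.7,-11.6,3.9,0,0,-34.6],[-5.7,-11.6,3.9,0,0,-34.6],[-5.7,-11.6,3.9,0,0,-34.6],[-5.7,-11.6,3.9,0,0,-34.6]]
  ]
}}

```text
clock: 4.7
ee_pos: [0.5118, 0.4271, 0.2004]
tool_rot: [0.001, 0.988, 0.156, 0.0]
force: [0.0, -0.9, 0.2]
grip_width: 1.003
grasp_force: 0.0
```

```bash
cat > part.py <<'E'
import sys
from h import *
n=sys.argv[1]; tag=n+'_w'
c,im=look('wrist'); s=arm.observe(); print(s['clock'],s['ee_pos'],s['q'][6])
P=json.load(open('poses.json')); p0=P[n]
e=proj(np.array([[*p0[:2],.02]]),c)[0]; d=arm.cut_out('wrist',n)
print([(x['box'],round(x['p'],2)) for x in d][:3],e)
d=[x for x in d if np.hypot(x['box'][0]+x['box'][2]/2-e[0],x['box'][1]+x['box'][3]/2-e[1])<50]
z0=float(sys.argv[2]) if len(sys.argv)>2 else 0
p,q=fit(n,[(d[0]['mask'].astype(np.float32),c)],p0,z0); print('old',np.round(p0,4),'new',np.round(p,4),q)
v=im[:,:,::-1].copy(); r=render(n,p,c,z0)>.5
cs,_=cv2.findContours(r.astype(np.uint8),0,2); cv2.drawContours(v,cs,-1,(0,255,0),1)
cs,_=cv2.findContours(d[0]['mask'].astype(np.uint8),0,2); cv2.drawContours(v,cs,-1,(0,0,255),1)
cv2.imwrite(f'pics/{tag}.png',v); P[n]=p; json.dump(P,open('poses.json','w'))
print(rows(*p[:2],.1,p[2]))
E
python3 part.py boiler_mid
python3 - <<'E'
from h import *
M['deck']+=[box(104,118,y-9,y+9,40,57) for y in(-24,24)]
f=np.load('deckv.npz'); print(fit('deck',[(f['m'].astype(np.float32),(f['K'],f['R'],f['t']))],[.5955,.0051,-.2886]))
E
```

```text
4.75 [0.51173311 0.42727252 0.20057854] -2.2476363331028346
[([251.0, 127.3, 51.8, 138.3], 0.91)] [280.18942529 194.62932853]
old [0.5098 0.4277 0.3177] new [0.5103 0.4295 0.3112] 0.9647167325019836
[-0.07, -0.23, 10.07, 0.06, -0.05, 0.16]
([np.float64(0.5945178871486096), np.float64(0.005374223275523316), np.float64(-0.2900273169488581)], np.float64(0.9132404327392578))
```

View pics/boiler_mid_w.png

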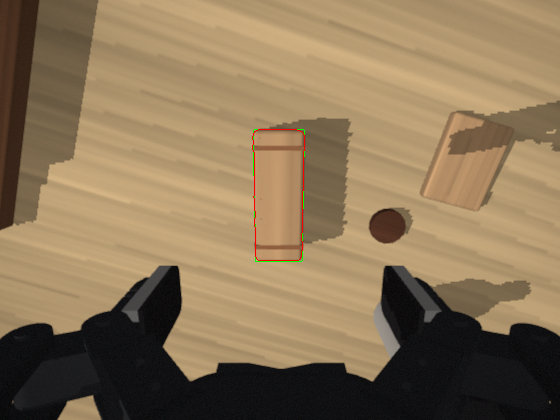

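>>> {"method": "drive_tool", "body": {
  "motion": [
    [[-0.1,-0.2,4,0,0,0],[-0.1,-0.2,8,0,0,0],[-0.1,-0.2,12,0,0,0],[-0.1,-0.2,15.5,0,0,0],[-0.1,-0.2,17.5,0,0,0],[-0.1,-0.2,18.2,0,0,0],[-0.1,-0.2,18.2,0,0,0]]
  ]
}}

```text
clock: 5.38
ee_pos: [0.5083, 0.4291, 0.0165]
tool_rot: [0.001, 0.987, 0.158, -0.001]
force: [-0.3, 0.5, 0.0]
grip_width: 0.997
grasp_force: 0.0
```

>>> {"method": "drive_tool", "body": {
  "motion": [
    [[0,0,0,0,0,0],[0,0,0,0,0,0],[0,0,0,0,0,0],[0,0,0,0,0,0],[0,0,0,0,0,0],[0,0,0,0,0,0],[0,0,0,0,0,0],[0,0,0,0,0,0]]
  ],
  "fingers": 2,
  "squeeze": 40
}}

```text
clock: 6.05
ee_pos: [0.51, 0.4315, 0.0206]
tool_rot: [-0.001, 0.987, 0.158, 0.002]
force: [0.1, -0.4, 6.9]
grip_width: 0.507
grasp_force: 43.2
```

```bash
cat >> h.py <<'E'
D=(.5945,.0054,-.290)
def ondeck(x,y=0):
    c,s=np.cos(D[2]),np.sin(D[2]); return D[0]+c*x-s*y,D[1]+s*x+c*y
E
python3 -c "
from h import *
s=arm.observe(); print(s['ee_pos'],s['grip_width'],s['grasp_force'])
X=ondeck(29); print(X,rows(*X,.2,D[2]),rows(s['ee_pos'][0],s['ee_pos'][1],.2,D[2]))"
```

```text
[0.51002458 0.43149894 0.02055191] 0.5065215503527523 43.194478154182434
(np.float64(28.383572389868217), np.float64(-8.28721452804023)) [2375.32, 1699.29, -10.84, -0.09, -0.18, 34.83] [0.06, -0.01, -17.94, -0.09, -0.18, 34.83]
```

>>> {"method": "drive_tool", "body": {
  "motion": [
    [[0,0,-2,0,0,0],[0,0,-5,0,0,0],[0,0,-9,0,0,0],[0,0,-13,0,0,6],[0,0,-16,0,0,13],[0,0,-18,0,0,20],[0,0,-18,0,0,27],[0,0,-18,0,0,34.8]]
  ]
}}

```text
clock: 6.72
ee_pos: [0.5073, 0.432, 0.1963]
tool_rot: [0.002, 0.995, -0.104, -0.002]
force: [-1.1, -0.1, -4.5]
grip_width: 0.511
grasp_force: 42.2
```

```bash
python3 -c "
from h import *
s=arm.observe(); print(s['ee_pos'],s['grip_width'],s['grasp_force'])
X=ondeck(.029); print(X,rows(*X,.15,D[2]))"
```

```text
[0.50727238 0.43204287 0.19627111] 0.5109729028767765 42.20793128013611
(np.float64(0.6222890723898682), np.float64(-0.0028926145280402313)) [20.31, 40.14, 4.71, 0.23, 0.2, 4.62]
```

>>> {"method": "drive_tool", "body": {
  "motion": [
    [[2,3.5,0,0,0,0],[4,7,0,0,0,0],[6,10.5,0,0,0,0],[8,14,0,0,0,0],[10,17.5,0,0,0,0],[12,21,0,0,0,0],[13.5,25,0,0,0,0],[15,28.5,0,0,0,0]]
  ]
}}

```text
clock: 7.38
ee_pos: [0.5944, 0.1181, 0.1958]
tool_rot: [0.005, 0.994, -0.105, -0.002]
force: [0.7, -1.3, -2.8]
grip_width: 0.508
grasp_force: 42.1
```

>>> {"method": "drive_tool", "body": {
  "motion": [
    [[2.5,3,1,0,0,0],[4,7,2.5,0,0,0],[5,10,4,0,0,0],[5,11,4.5,0,0,0],[5,11,4.5,0,0,0]]
  ]
}}

```text
clock: 7.8
ee_pos: [0.6187, -0.004, 0.1492]
tool_rot: [0.006, 0.994, -0.108, -0.004]
force: [-0.1, -0.1, -1.2]
grip_width: 0.508
grasp_force: 42.1
```

```bash
cat > at.py <<'E'
import sys
from h import *
a=[float(v) for v in sys.argv[1:]]; arm.get_image('wrist'); s=arm.observe(); print(s['clock'],s['ee_pos'],s['grip_width'],s['grasp_force'],s['q'][6])
X=ondeck(a[0]); print('to',X,rows(*X,a[1],D[2]))
E
python3 at.py .029 .0735
```

```text
7.85 [ 6.19353486e-01 -6.83806395e-05  1.50536759e-01] 0.5117814016436928 42.14006781578064 -1.9354949290737193
to (np.float64(0.6222890723898682), np.float64(-0.0028926145280402313)) [0.39, 0.13, 7.7, 0.63, 0.3, 4.38]
```

>>> {"method": "drive_tool", "body": {
  "motion": [
    [[0.4,0.1,2,0,0,4.4],[0.4,0.1,4,0,0,4.4],[0.4,0.1,5.5,0,0,4.4],[0.4,0.1,5.5,0,0,4.4],[0.4,0.1,5.5,0,0,4.4],[0.4,0.1,5.5,0,0,4.4]]
  ]
}}

```text
clock: 8.35
ee_pos: [0.6246, 0.0015, 0.0983]
tool_rot: [0.004, 0.99, -0.142, -0.001]
force: [0.3, -0.4, -1.3]
grip_width: 0.506
grasp_force: 42.2
```

```bash
python3 at.py .029 .072; cat > chk.py <<'E'
import sys
from h import *
# overlay deck outline (from D) and the ideal outlines, name z0 xdeck ...
c,im=look('wrist'); v=im[:,:,::-1].copy()
def pl(P,col): cv2.polylines(v,[np.int32(proj(P,c)*16)],True,col,1,cv2.LINE_AA,4)
pl(world(box(-104,92,-32,32,52,52)[::2][[0,1,3,2]],*D),(0,255,0)); pl(world(box(92,104,-40,40,67,67)[::2][[0,1,3,2]],*D),(0,255,0))
a=sys.argv[2:]
for n,z0,x in zip(a[::3],a[1::3],a[2::3]):
    X=ondeck(float(x)); m=(render(n,[*X,D[2]],c,float(z0))>.5).astype(np.uint8)
    cs,_=cv2.findContours(m,0,2); cv2.drawContours(v,cs,-1,(255,0,255),1)
cv2.imwrite(f'pics/{sys.argv[1]}.png',v)
E
python3 chk.py b1 boiler_mid .065 .029
```

```text
8.4 [0.62484125 0.00105362 0.0985657 ] 0.5048860259233579 42.165255546569824 -2.0225258296593487
to (np.float64(0.6222890723898682), np.float64(-0.0028926145280402313)) [-0.13, 0.43, 2.66, 0.52, -0.01, 0.29]
```

View pics/b1.png

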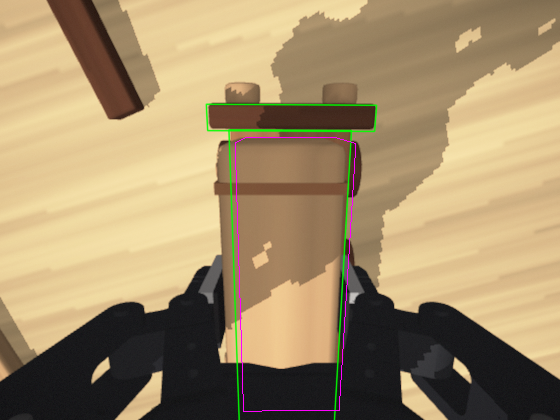

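>>> {"method": "drive_tool", "body": {
  "motion": [
    [[-0.1,0.4,0.8,0.5,0,0.3],[-0.1,0.4,1.5,0.5,0,0.3],[-0.1,0.4,1.5,0.5,0,0.3],[-0.1,0.4,1.5,0.5,0,0.3]]
  ]
}}

```text
clock: 8.78
ee_pos: [0.6208, -0.0044, 0.0809]
tool_rot: [0.001, 0.989, -0.146, -0.002]
force: [0.2, 0.2, -1.8]
grip_width: 0.512
grasp_force: 42.2
```

```bash
python3 at.py .029 .0715; python3 chk.py b2 boiler_mid .064 .029
```

```text
8.8333 [ 0.6212581  -0.004137    0.08135116] 0.5134092026823999 42.16530382633209 -2.0173994217813274
to (np.float64(0.6222890723898682), np.float64(-0.0028926145280402313)) [0.07, -0.15, 0.98, 0.1, 0.19, -0.11]
```

View pics/b2.png

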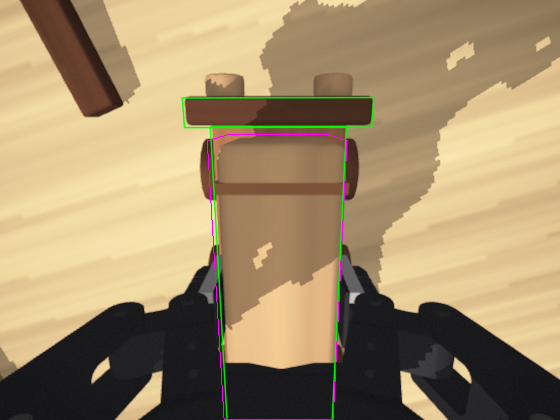

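>>> {"method": "drive_tool", "body": {
  "motion": [
    [[0.1,-0.1,0.4,0,0,0],[0.1,-0.1,0.8,0,0,0],[0.1,-0.1,0.8,0,0,0],[0.1,-0.1,0.8,0,0,0]]
  ]
}}

```text
clock: 9.22
ee_pos: [0.6226, -0.0032, 0.0734]
tool_rot: [0.001, 0.989, -0.145, -0.002]
force: [-0.4, -0.0, -0.5]
grip_width: 0.508
grasp_force: 42.3
```

```bash
python3 at.py .029 .0715; python3 -c "
from h import *; print(arm.observe()['force'])"
```

```text
9.2667 [ 0.62262957 -0.00321163  0.073528  ] 0.5086187269784724 42.263163328170776 -2.0214457556499563
to (np.float64(0.6222890723898682), np.float64(-0.0028926145280402313)) [-0.04, -0.02, 0.2, 0.1, 0.17, -0.09]
[ 0.53692101  0.36070668 -0.82649073]
```

>>> {"method": "drive_tool", "body": {
  "motion": [
    [[0,0,0.1,0,0,0],[0,0,0.1,0,0,0]]
  ]
}}

```text
clock: 9.43
ee_pos: [0.6229, -0.0032, 0.0729]
tool_rot: [0.001, 0.989, -0.145, -0.001]
force: [-0.0, 0.4, -0.7]
grip_width: 0.51
grasp_force: 42.3
```

>>> {"method": "drive_tool", "body": {
  "motion": [
    [[0,0,0,0,0,0],[0,0,0,0,0,0],[0,0,0,0,0,0],[0,0,0,0,0,0]]
  ],
  "fingers": 7
}}

```text
clock: 9.77
ee_pos: [0.6229, -0.0033, 0.0729]
tool_rot: [0.001, 0.989, -0.145, -0.001]
force: [0.5, -0.6, -0.3]
grip_width: 0.821
grasp_force: 0.0
```

>>> {"method": "drive_tool", "body": {
  "motion": [
    [[0,0,-2,0,0,0],[0,0,-5,0,0,0],[0,0,-9,0,0,0],[0,0,-13,0,0,0],[0,0,-16,0,0,0],[0,0,-16,0,0,0],[0,0,-16,0,0,0]]
  ],
  "fingers": 8.5
}}

```text
clock: 10.35
ee_pos: [0.6245, -0.003, 0.2355]
tool_rot: [0.0, 0.989, -0.145, 0.001]
force: [0.2, -0.1, -0.5]
grip_width: 0.996
grasp_force: 0.0
```

```bash
python3 chk.py b3 boiler_mid .052 .029; python3 - <<'E'
from h import *
P=json.load(open('poses.json')); p=P['cab_mid']; s=arm.observe(); print(s['clock'],s['ee_pos'],rows(*p[:2],.22,p[2]))
c=cam('wrist'); d=arm.cut_out('wrist','boiler_mid'); X=ondeck(.029)
p,q=fit('boiler_mid',[(d[0]['mask'].astype(np.float32),c)],[*X,D[2]],.052)
cs,sn=np.cos(D[2]),np.sin(D[2]); dx=p[0]-D[0];dy=p[1]-D[1]; print('boiler in deck',(cs*dx+sn*dy,-sn*dx+cs*dy,p[2]-D[2]),q)
E
```

```text
10.4 [ 0.62335418 -0.00316229  0.23318608] [0.4, 43.89, 1.39, 0.06, 0.1, -31.09]
boiler in deck (np.float64(0.02666635387389573), np.float64(-1.0792442362120812e-05), np.float64(-0.0034678391520074348)) 0.9409204125404358
```

View pics/b3.png

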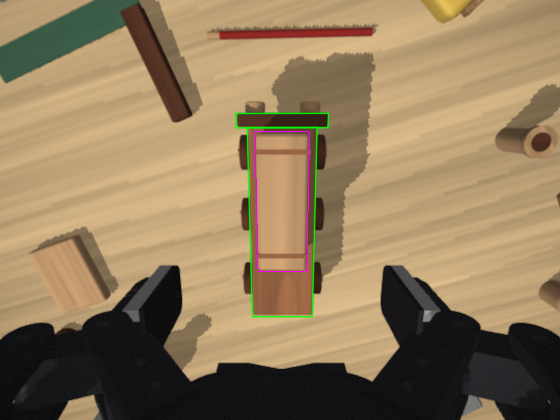

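The boiler sits centred, about 4 mm behind the beam. Cab next.

>>> {"method": "drive_tool", "body": {
  "motion": [
    [[0,4,0,0,0,0],[0,8,0,0,0,0],[0,12,0,0,0,0],[0,16,0,0,0,0],[0,20,0,0,0,0],[0,24,0,0,0,0],[0,28,0,0,0,0],[0,32,0,0,0,0]]
  ]
}}

```text
clock: 11.12
ee_pos: [0.5293, -0.311, 0.231]
tool_rot: [0.0, 0.989, -0.145, -0.003]
force: [0.4, -0.8, -0.4]
grip_width: 0.997
grasp_force: 0.0
```

>>> {"method": "drive_tool", "body": {
  "motion": [
    [[0.4,4,0,0,0,-6],[0.4,8,1,0,0,-12],[0.4,11,1.4,0,0,-18],[0.4,12,1.4,0,0,-24],[0.4,12,1.4,0,0,-30],[0.4,12,1.4,0,0,-31],[0.4,12,1.4,0,0,-31],[0.4,12,1.4,0,0,-31]]
  ]
}}

```text
clock: 11.78
ee_pos: [0.5007, -0.4246, 0.2183]
tool_rot: [-0.001, 0.992, 0.124, -0.002]
force: [0.1, -0.3, 0.3]
grip_width: 0.994
grasp_force: 0.0
```

```bash
python3 part.py cab_mid
```

```text
11.8333 [ 0.50082725 -0.42458684  0.21874192] -0.7115309302437574
[([257.0, 157.2, 52.1, 74.3], 0.63)] [282.13419806 187.95808191]
old [ 0.501  -0.4247  0.251 ] new [ 0.5006 -0.4237  0.2478] 0.9664067029953003
[0.04, -0.1, 11.91, -0.03, 0.19, 0.09]
```

View pics/cab_mid_w.png

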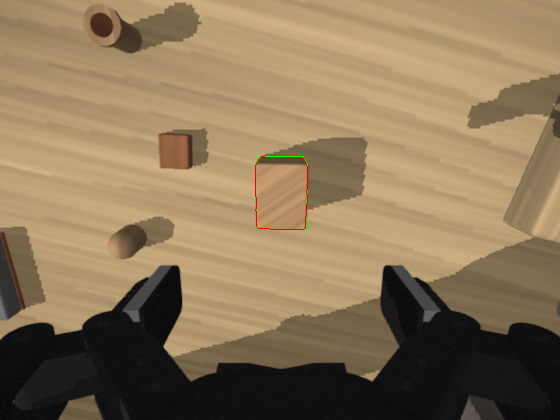

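>>> {"method": "drive_tool", "body": {
  "motion": [
    [[0,-0.1,4,0,0,0],[0,-0.1,8,0,0,0],[0,-0.1,12,0,0,0],[0,-0.1,15.5,0,0,0],[0,-0.1,18,0,0,0],[0,-0.1,18.9,0,0,0],[0,-0.1,18.9,0,0,0]]
  ]
}}

```text
clock: 12.47
ee_pos: [0.4984, -0.4231, 0.0277]
tool_rot: [-0.002, 0.992, 0.125, -0.003]
force: [-0.6, 0.2, 0.5]
grip_width: 0.995
grasp_force: 0.0
```

>>> {"method": "drive_tool", "body": {
  "motion": [
    [[0,0,0,0,0,0],[0,0,0,0,0,0],[0,0,0,0,0,0],[0,0,0,0,0,0],[0,0,0,0,0,0],[0,0,0,0,0,0],[0,0,0,0,0,0],[0,0,0,0,0,0]]
  ],
  "fingers": 2,
  "squeeze": 40
}}

```text
clock: 13.13
ee_pos: [0.5012, -0.426, 0.0331]
tool_rot: [0.002, 0.992, 0.124, -0.0]
force: [-0.5, 0.7, 6.6]
grip_width: 0.532
grasp_force: 42.4
```

>>> {"method": "drive_tool", "body": {
  "motion": [
    [[0,0,-2,0,0,0],[0,0,-5,0,0,0],[0,0,-9,0,0,6],[0,0,-13,0,0,12],[0,0,-16,0,0,18],[0,0,-17,0,0,24],[0,0,-17,0,0,30],[0,0,-17,0,0,30.8]]
  ]
}}

```text
clock: 13.8
ee_pos: [0.5006, -0.4251, 0.2024]
tool_rot: [0.001, 0.989, -0.145, -0.0]
force: [0.3, 0.6, -1.6]
grip_width: 0.537
grasp_force: 41.7
```

```bash
python3 at.py -.0655 .2
```

```text
13.85 [ 0.50011736 -0.42474172  0.20095406] 0.5354213064546642 41.66960120201111 -1.227685109830045
to (np.float64(0.5317350261539183), np.float64(0.024129870744366726)) [-9.71, -43.94, 0.02, 0.12, 0.12, 0.12]
```

>>> {"method": "drive_tool", "body": {
  "motion": [
    [[-0.5,-3.5,0,0,0,0],[-1.5,-7.5,0,0,0,0],[-2.5,-11.5,0,0,0,0],[-3.5,-15.5,0,0,0,0],[-4.5,-19.5,0,0,0,0],[-5.5,-23.5,0,0,0,0],[-6.5,-27.5,0,0,0,0],[-7.2,-31.5,0,0,0,0]]
  ]
}}

```text
clock: 14.52
ee_pos: [0.5193, -0.1003, 0.1993]
tool_rot: [0.001, 0.99, -0.142, -0.002]
force: [0.9, -0.1, -1.0]
grip_width: 0.538
grasp_force: 41.7
```

>>> {"method": "drive_tool", "body": {
  "motion": [
    [[-0.8,-4,0,0,0,0],[-1.6,-8,0,0,0,0],[-2.2,-11,2,0,0,0],[-2.5,-12.4,5,0,0,0],[-2.5,-12.4,8,0,0,0],[-2.5,-12.4,9,0,0,0],[-2.5,-12.4,9,0,0,0]]
  ]
}}

```text
clock: 15.1
ee_pos: [0.5286, 0.023, 0.1064]
tool_rot: [0.001, 0.99, -0.143, -0.005]
force: [-0.7, 0.2, -0.9]
grip_width: 0.531
grasp_force: 41.6
```

```bash
python3 at.py -.0655 .087; python3 chk.py c1 boiler_mid .052 .0275 cab_mid .077 -.0655
```

```text
15.15 [0.53044607 0.0226481  0.10869606] 0.5337617224981865 41.63350760936737 -2.0291593035345104
to (np.float64(0.5317350261539183), np.float64(0.024129870744366726)) [0.09, -0.19, 2.17, 0.17, 0.34, 0.12]
```

View pics/c1.png

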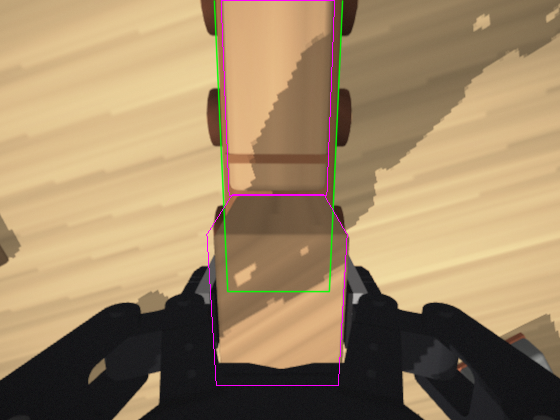

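>>> {"method": "drive_tool", "body": {
  "motion": [
    [[0,-0.2,0.5,0.1,0.2,0.1],[0,-0.2,1.2,0.1,0.2,0.1],[0,-0.2,1.7,0.1,0.2,0.1],[0,-0.2,1.9,0.1,0.2,0.1],[0,-0.2,1.9,0.1,0.2,0.1],[0,-0.2,1.9,0.1,0.2,0.1]]
  ]
}}

```text
clock: 15.7
ee_pos: [0.5322, 0.0254, 0.091]
tool_rot: [0.0, 0.99, -0.144, 0.0]
force: [0.5, 0.1, -1.2]
grip_width: 0.534
grasp_force: 41.6
```

```bash
python3 at.py -.0665 .085;  python3 -c "
from h import *; print(arm.observe()['force'])"
```

```text
15.75 [0.53235589 0.02545734 0.0911371 ] 0.5342675806247019 41.63652062416077 -2.0450430519008966
to (np.float64(0.5307767822784056), np.float64(0.024415822969471562)) [-0.12, 0.15, 0.61, -0.01, -0.07, 0.0]
[ 0.05444226 -0.30109102 -0.08245399]
```

>>> {"method": "drive_tool", "body": {
  "motion": [
    [[-0.1,0.1,0.2,0,0,0],[-0.1,0.1,0.5,0,0,0],[-0.1,0.1,0.5,0,0,0],[-0.1,0.1,0.5,0,0,0]]
  ]
}}

```text
clock: 16.08
ee_pos: [0.5307, 0.0248, 0.0857]
tool_rot: [0.0, 0.99, -0.144, 0.0]
force: [-0.0, 0.3, -1.1]
grip_width: 0.533
grasp_force: 41.6
```

```bash
python3 at.py -.0665 .085;  python3 -c "
from h import *; print(arm.observe()['force'])"
```

```text
16.1333 [0.53088903 0.02485194 0.08587027] 0.5320011161206676 41.63696765899658 -2.045841676168685
to (np.float64(0.5307767822784056), np.float64(0.024415822969471562)) [0.0, 0.05, 0.09, -0.0, -0.04, 0.01]
[-0.263216   -0.54048118 -1.28563301]
```

>>> {"method": "drive_tool", "body": {
  "motion": [
    [[0,0,0.1,0,0,0],[0,0,0.15,0,0,0],[0,0,0.15,0,0,0]]
  ]
}}

```text
clock: 16.38
ee_pos: [0.5313, 0.0249, 0.0851]
tool_rot: [0.0, 0.99, -0.144, 0.001]
force: [-1.1, 0.4, 4.8]
grip_width: 0.53
grasp_force: 42.2
```

>>> {"method": "drive_tool", "body": {
  "motion": [
    [[0,0,0,0,0,0],[0,0,0,0,0,0],[0,0,0,0,0,0],[0,0,0,0,0,0]]
  ],
  "fingers": 7
}}

```text
clock: 16.72
ee_pos: [0.5309, 0.0248, 0.0843]
tool_rot: [0.0, 0.99, -0.144, 0.0]
force: [-0.1, -0.2, -0.3]
grip_width: 0.819
grasp_force: 0.0
```

>>> {"method": "drive_tool", "body": {
  "motion": [
    [[0,0,-2,0,0,0],[0,0,-5,0,0,0],[0,0,-9,0,0,0],[0,0,-12,0,0,0],[0,0,-16,0,0,0],[0,0,-16,0,0,0],[0,0,-16,0,0,0]]
  ],
  "fingers": 8.5
}}

```text
clock: 17.3
ee_pos: [0.5324, 0.0251, 0.2472]
tool_rot: [-0.0, 0.99, -0.144, 0.003]
force: [0.9, 0.0, -1.1]
grip_width: 0.994
grasp_force: 0.0
```

```bash
cat > pos.py <<'E'
import sys
from h import *
c,im=look('wrist',sys.argv[3]); n=sys.argv[1]; z0=float(sys.argv[2]); d=arm.cut_out('wrist',n)
X=ondeck(float(sys.argv[4])); e=proj(np.array([[*X,z0+.02]]),c)[0]; print([(x['box'],round(x['p'],2)) for x in d][:3],e)
d=[x for x in d if np.hypot(x['box'][0]+x['box'][2]/2-e[0],x['box'][1]+x['box'][3]/2-e[1])<40]
if d:
    p,q=fit(n,[(d[0]['mask'].astype(np.float32),c)],[*X,D[2]],z0)
    cs,sn=np.cos(D[2]),np.sin(D[2]); dx=p[0]-D[0];dy=p[1]-D[1]; print(n,'in deck mm',np.round([(cs*dx+sn*dy)*1e3,(-sn*dx+cs*dy)*1e3,np.degrees(p[2]-D[2])],1),q)
if len(sys.argv)>5:
    p=json.load(open('poses.json'))[sys.argv[5]]; print(arm.observe()['clock'],rows(*p[:2],.2,p[2]))
E
python3 pos.py cab_mid .052 c2 -.0665 roof_mid
```

```text
[([257.2, 160.5, 54.6, 81.3], 0.64)] [282.66930812 196.17839556]
cab_mid in deck mm [-66.1   1.1  -0.6] 0.959973156452179
17.4 [-0.95, -24.82, 4.36, 0.02, -0.0, -19.9]
```

View pics/c2.png

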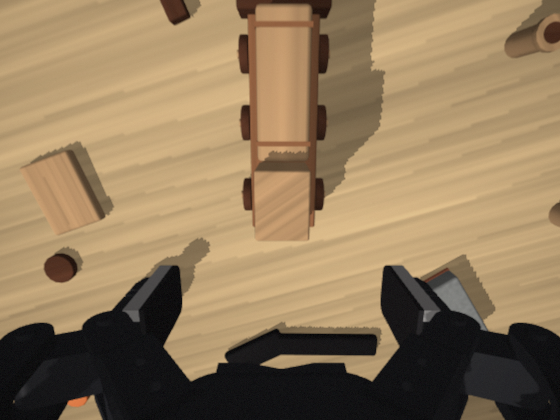

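Cab stands upright close behind the boiler. Now the roof.

>>> {"method": "drive_tool", "body": {
  "motion": [
    [[-0.4,-4,1,0,0,-3],[-0.9,-8,2,0,0,-8],[-0.9,-12,3,0,0,-13],[-0.9,-16,4,0,0,-18],[-0.9,-20,4.4,0,0,-19.9],[-0.9,-23.5,4.4,0,0,-19.9],[-0.9,-24.8,4.4,0,0,-19.9],[-0.9,-24.8,4.4,0,0,-19.9]]
  ]
}}

```text
clock: 18.07
ee_pos: [0.5912, 0.2697, 0.1979]
tool_rot: [-0.001, 0.999, 0.032, -0.002]
force: [-0.8, -0.1, 0.7]
grip_width: 0.997
grasp_force: 0.0
```

>>> {"method": "drive_tool", "body": {
  "motion": [
    [[0,0,0,0,0,0]]
  ]
}}

```text
clock: 18.15
ee_pos: [0.5922, 0.2649, 0.1985]
tool_rot: [0.001, 1.0, 0.029, -0.001]
force: [-0.4, -0.5, -0.5]
grip_width: 0.996
grasp_force: 0.0
```

```bash
python3 part.py roof_mid
```

```text
18.2 [0.5927684  0.26327396 0.19903708] -2.127633525318549
[([249.8, 146.0, 61.0, 86.9], 0.67)] [280.76685875 192.41163097]
old [0.5923 0.2653 0.0573] new [0.5917 0.2665 0.0434] 0.9640533328056335
[-0.12, -0.42, 9.95, 0.14, 0.02, 0.67]
```

View pics/roof_mid_w.png

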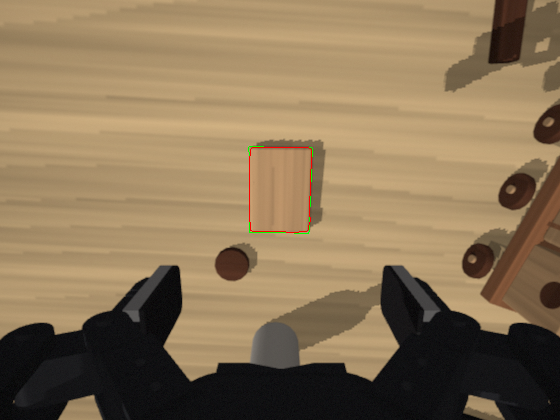

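>>> {"method": "drive_tool", "body": {
  "motion": [
    [[-0.1,-0.3,4,0,0,0.6],[-0.1,-0.3,8,0,0,0.6],[-0.1,-0.3,12,0,0,0.6],[-0.1,-0.3,15.5,0,0,0.6],[-0.1,-0.3,17,0,0,0.6],[-0.1,-0.3,18,0,0,0.6],[-0.1,-0.3,18,0,0,0.6],[-0.1,-0.3,18,0,0,0.6]]
  ]
}}

```text
clock: 18.92
ee_pos: [0.5934, 0.2679, 0.0222]
tool_rot: [-0.0, 1.0, 0.023, 0.002]
force: [0.6, 0.2, 0.1]
grip_width: 0.99
grasp_force: 0.0
```

```bash
python3 -c "
from h import *
p=json.load(open('poses.json'))['roof_mid']; s=arm.observe(); print(s['ee_pos'],s['force'],rows(*p[:2],.008,p[2]))"
```

```text
[0.59337305 0.26787927 0.02216657] [0.64734341 0.15207408 0.08460192] [-0.18, 0.13, 1.42, -0.02, -0.18, 0.15]
```

>>> {"method": "drive_tool", "body": {
  "motion": [
    [[-0.2,0.1,0.8,0,0,0],[-0.2,0.1,1.4,0,0,0],[-0.2,0.1,1.4,0,0,0]]
  ]
}}

```text
clock: 19.17
ee_pos: [0.59, 0.2666, 0.0063]
tool_rot: [0.0, 1.0, 0.023, 0.0]
force: [-0.5, 0.6, -0.4]
grip_width: 0.998
grasp_force: 0.0
```

>>> {"method": "drive_tool", "body": {
  "motion": [
    [[0,0,0,0,0,0],[0,0,0,0,0,0],[0,0,0,0,0,0],[0,0,0,0,0,0],[0,0,0,0,0,0],[0,0,0,0,0,0]]
  ],
  "fingers": 5,
  "squeeze": 30
}}

```text
clock: 19.67
ee_pos: [0.5907, 0.2672, 0.0071]
tool_rot: [-0.0, 1.0, 0.023, 0.001]
force: [-0.2, -0.5, 4.0]
grip_width: 0.691
grasp_force: 33.2
```

>>> {"method": "drive_tool", "body": {
  "motion": [
    [[0,0,-2,0,0,0],[0,0,-5,0,0,0],[0,0,-9,0,0,0],[0,0,-13,0,0,5],[0,0,-17,0,0,10],[0,0,-20,0,0,15],[0,0,-20,0,0,19],[0,0,-20,0,0,19]]
  ]
}}

```text
clock: 20.33
ee_pos: [0.5909, 0.2675, 0.2091]
tool_rot: [-0.001, 0.99, -0.143, 0.002]
force: [0.1, 0.5, -1.7]
grip_width: 0.686
grasp_force: 32.7
```

```bash
python3 at.py -.067 .15
```

```text
20.3833 [0.58990878 0.2668607  0.20671762] 0.6911510848612759 32.73745894432068 -2.454858729201774
to (np.float64(0.5302976603406493), np.float64(0.024558799082023984)) [1.03, 24.93, 5.67, 0.0, -0.09, 0.4]
```

>>> {"method": "drive_tool", "body": {
  "motion": [
    [[0.2,3.5,0,0,0,0],[0.5,7.5,0,0,0,0],[0.7,11.5,0,0,0,0],[0.9,15.5,0,0,0,0],[1,19.5,0,0,0,0],[1,23,2,0,0,0.4],[1,24.9,4.5,0,0,0.4],[1,24.9,5.7,0,0,0.4]]
  ]
}}

```text
clock: 21.05
ee_pos: [0.5258, 0.0182, 0.1448]
tool_rot: [0.002, 0.989, -0.148, -0.003]
force: [-1.2, -0.7, -1.0]
grip_width: 0.691
grasp_force: 32.8
```

>>> {"method": "drive_tool", "body": {
  "motion": [
    [[0,0,0,0,0,0],[0,0,0,0,0,0]]
  ]
}}

```text
clock: 21.22
ee_pos: [0.5285, 0.026, 0.1478]
tool_rot: [-0.0, 0.99, -0.144, -0.001]
force: [0.8, -0.1, 0.0]
grip_width: 0.692
grasp_force: 32.8
```

```bash
python3 at.py -.067 .130; python3 chk.py r1 cab_mid .052 -.0661 roof_mid .142 -.0661
```

```text
21.2667 [0.52964491 0.02667671 0.14911782] 0.6920718228542297 32.78602838516235 -2.0157558148578403
to (np.float64(0.5302976603406493), np.float64(0.024558799082023984)) [0.12, 0.19, 1.91, -0.05, 0.02, 0.07]
```

View pics/r1.png

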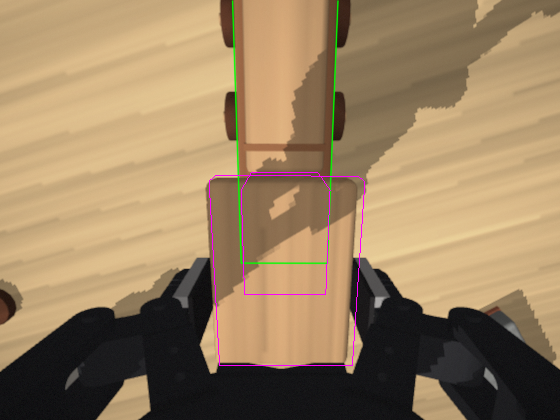

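>>> {"method": "drive_tool", "body": {
  "motion": [
    [[0.1,0.15,1,0,0,0],[0.1,0.15,1.9,0,0,0],[0.1,0.15,2.2,0,0,0],[0.1,0.15,2.2,0,0,0],[0.1,0.15,2.2,0,0,0]]
  ]
}}

```text
clock: 21.73
ee_pos: [0.5301, 0.0236, 0.1271]
tool_rot: [0.0, 0.989, -0.145, 0.0]
force: [0.1, 0.6, -0.2]
grip_width: 0.694
grasp_force: 32.8
```

```bash
python3 at.py -.067 .1218
```

```text
21.7833 [0.53033231 0.02357373 0.12748696] 0.6958345998577873 32.78738737106323 -2.022239520090012
to (np.float64(0.5302976603406493), np.float64(0.024558799082023984)) [-0.03, -0.09, 0.57, -0.01, -0.05, -0.07]
```

>>> {"method": "drive_tool", "body": {
  "motion": [
    [[0,-0.15,0.3,0,0,0],[0,-0.15,0.5,0,0,0],[0,-0.15,0.6,0,0,0],[0,-0.15,0.6,0,0,0]]
  ]
}}

```text
clock: 22.12
ee_pos: [0.5306, 0.0249, 0.1212]
tool_rot: [0.0, 0.989, -0.145, 0.0]
force: [-0.9, -0.7, -0.6]
grip_width: 0.69
grasp_force: 32.8
```

```bash
python3 at.py -.067 .1218;  python3 -c "
from h import *; print(arm.observe()['force'])"
```

```text
22.1667 [0.53061984 0.02478981 0.12138833] 0.6883846605310696 32.809964418411255 -2.028078474468756
to (np.float64(0.5302976603406493), np.float64(0.024558799082023984)) [-0.02, 0.03, -0.04, 0.0, -0.04, -0.09]
[ 0.00943391 -0.11514049 -0.51661187]
```

>>> {"method": "drive_tool", "body": {
  "motion": [
    [[0,0,0.1,0,0,0],[0,0,0.1,0,0,0],[0,0,0.1,0,0,0]]
  ]
}}

```text
clock: 22.42
ee_pos: [0.5309, 0.0248, 0.1211]
tool_rot: [0.0, 0.989, -0.145, 0.001]
force: [-2.2, -0.9, 4.3]
grip_width: 0.694
grasp_force: 33.3
```

>>> {"method": "drive_tool", "body": {
  "motion": [
    [[0,0,0,0,0,0],[0,0,0,0,0,0],[0,0,0,0,0,0],[0,0,0,0,0,0]]
  ],
  "fingers": 8.5
}}

```text
clock: 22.75
ee_pos: [0.5306, 0.0248, 0.1202]
tool_rot: [0.0, 0.989, -0.145, 0.0]
force: [0.3, 0.3, 0.1]
grip_width: 1.001
grasp_force: 0.0
```

>>> {"method": "drive_tool", "body": {
  "motion": [
    [[0,0,-2,0,0,0],[0,0,-5,0,0,0],[0,0,-8,0,0,0],[0,0,-11,0,0,0],[0,0,-12,0,0,0],[0,0,-12,0,0,0],[0,0,-12,0,0,0]]
  ]
}}

```text
clock: 23.33
ee_pos: [0.5305, 0.0248, 0.2401]
tool_rot: [0.0, 0.989, -0.145, 0.001]
force: [-0.0, -0.6, -1.0]
grip_width: 0.993
grasp_force: 0.0
```

```bash
python3 pos.py roof_mid .114 r2 -.066 chimney_mid; python3 -c "
from h import *
s=arm.observe(); p=json.load(open('poses.json'))['chimney_mid']; print(rows(*p[:2],.2,D[2]))"
```

```text
[([238.5, 150.1, 82.5, 107.1], 0.9)] [281.67714984 212.21534236]
roof_mid in deck mm [-64.5   1.    0.5] 0.9598426222801208
23.4333 [14.71, 24.18, 3.83, 0.03, 0.13, -16.71]
[14.71, 24.18, 3.83, 0.05, 0.12, -0.1]
```

View pics/r2.png

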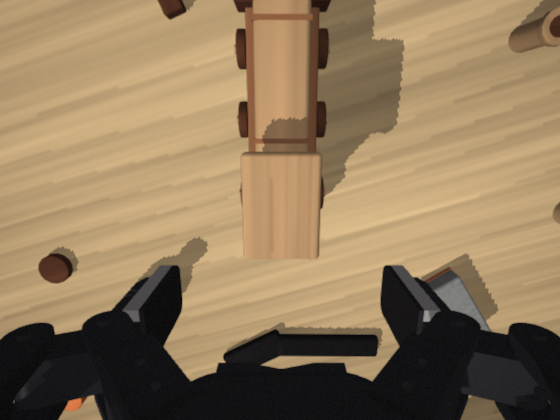

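>>> {"method": "drive_tool", "body": {
  "motion": [
    [[2,3.4,0,0,0,0],[4,6.8,1,0,0,0],[6,10.2,2,0,0,0],[8,13.6,3,0,0,0],[10.1,17,3.8,0,0,0],[12.2,20.4,3.8,0,0,0],[14.2,23.5,3.8,0,0,0],[14.7,24.2,3.8,0,0,0]]
  ]
}}

```text
clock: 24.1
ee_pos: [0.5999, -0.2576, 0.1991]
tool_rot: [0.002, 0.989, -0.15, -0.002]
force: [-1.7, -0.4, -0.0]
grip_width: 0.998
grasp_force: 0.0
```

>>> {"method": "drive_tool", "body": {
  "motion": [
    [[0,0,0,0,0,0],[0,0,0,0,0,0]]
  ]
}}

```text
clock: 24.27
ee_pos: [0.601, -0.2486, 0.2003]
tool_rot: [-0.001, 0.989, -0.146, -0.001]
force: [-0.6, 0.1, 0.5]
grip_width: 0.996
grasp_force: 0.0
```

```bash
sed -i 's/^print(rows.*/print(rows(*p[:2],.1,D[2] if n in ROUND else p[2]))/' part.py; python3 part.py chimney_mid
```

```text
24.3167 [ 0.60141249 -0.24715737  0.20101934] -1.5699557045444061
[([265.8, 176.9, 34.2, 42.6], 0.91)] [282.14775981 191.8588378 ]
old [ 0.6008 -0.2492  0.    ] new [ 0.6008 -0.2479  0.    ] 0.960594117641449
[-0.04, 0.17, 10.16, -0.09, 0.06, 0.07]
```

>>> {"method": "drive_tool", "body": {
  "motion": [
    [[0,0.1,4,0,0,0],[0,0.1,8,0,0,0],[0,0.1,12,0,0,0],[0,0.1,15,0,0,0],[0,0.1,17,0,0,0],[0,0.1,18,0,0,0],[0,0.1,18,0,0,0],[0,0.1,18,0,0,0]]
  ]
}}

```text
clock: 25.03
ee_pos: [0.6023, -0.2491, 0.0234]
tool_rot: [-0.0, 0.99, -0.145, 0.001]
force: [1.3, -0.3, 0.6]
grip_width: 0.993
grasp_force: 0.0
```

```bash
python3 -c "
from h import *
p=json.load(open('poses.json'))['chimney_mid']; s=arm.observe(); print(s['ee_pos'],s['force'],rows(*p[:2],.011,D[2]))"
```

```text
[ 0.60234937 -0.24908588  0.02340233] [ 1.2858846  -0.3188517   0.60640739] [-0.18, -0.07, 1.24, -0.03, -0.09, -0.0]
```

>>> {"method": "drive_tool", "body": {
  "motion": [
    [[-0.2,-0.1,0.6,0,0,0],[-0.2,-0.1,1.2,0,0,0],[-0.2,-0.1,1.2,0,0,0],[-0.2,-0.1,1.2,0,0,0]]
  ]
}}

```text
clock: 25.37
ee_pos: [0.6001, -0.2487, 0.0109]
tool_rot: [0.0, 0.989, -0.145, 0.001]
force: [0.5, -0.3, -0.2]
grip_width: 0.998
grasp_force: 0.0
```

>>> {"method": "drive_tool", "body": {
  "motion": [
    [[0,0,0,0,0,0],[0,0,0,0,0,0],[0,0,0,0,0,0],[0,0,0,0,0,0],[0,0,0,0,0,0],[0,0,0,0,0,0],[0,0,0,0,0,0],[0,0,0,0,0,0]]
  ],
  "fingers": 1,
  "squeeze": 20
}}

```text
clock: 26.03
ee_pos: [0.6003, -0.2487, 0.0108]
tool_rot: [0.0, 0.989, -0.145, 0.001]
force: [0.6, 0.2, 2.0]
grip_width: 0.314
grasp_force: 19.6
```

>>> {"method": "drive_tool", "body": {
  "motion": [
    [[0,0,0,0,0,0],[0,0,0,0,0,0],[0,0,0,0,0,0]]
  ]
}}

```text
clock: 26.28
ee_pos: [0.6003, -0.2487, 0.0108]
tool_rot: [0.0, 0.989, -0.145, 0.001]
force: [-0.8, 0.1, 3.2]
grip_width: 0.313
grasp_force: 19.6
```

>>> {"method": "drive_tool", "body": {
  "motion": [
    [[0,0,-1,0,0,0],[0,0,-3,0,0,0],[0,0,-6,0,0,0],[0,0,-10,0,0,0],[0,0,-14,0,0,0],[0,0,-17,0,0,0],[0,0,-18,0,0,0],[0,0,-18,0,0,0]]
  ]
}}

```text
clock: 26.95
ee_pos: [0.6019, -0.2493, 0.1951]
tool_rot: [0.001, 0.989, -0.145, 0.004]
force: [0.0, 0.1, 0.4]
grip_width: 0.307
grasp_force: 19.7
```

```bash
python3 at.py .071 .13
```

```text
27.0 [ 0.60043769 -0.24883025  0.19195182] 0.3098838553277449 19.72294807434082 -1.5706014413598306
to (np.float64(0.6625353151614015), np.float64(-0.014902607982443321)) [-0.8, -24.19, 6.18, 0.02, -0.2, -0.09]
```

>>> {"method": "drive_tool", "body": {
  "motion": [
    [[-0.1,-3,0,0,0,0],[-0.3,-6.5,0,0,0,0],[-0.4,-10,0,0,0,0],[-0.5,-13.5,0,0,0,0],[-0.6,-17,0,0,0,0],[-0.7,-20.5,0,0,0,0],[-0.8,-23.2,0,0,0,0],[-0.8,-24.2,0,0,0,0]]
  ]
}}

```text
clock: 27.67
ee_pos: [0.6607, -0.0075, 0.1874]
tool_rot: [-0.002, 0.99, -0.142, -0.002]
force: [-0.2, 1.9, -0.4]
grip_width: 0.309
grasp_force: 19.8
```

>>> {"method": "drive_tool", "body": {
  "motion": [
    [[0,0,2,0,0,0],[0,0,4,0,0,0],[0,0,6,0,0,0],[0,0,6.2,0,0,0],[0,0,6.2,0,0,0],[0,0,6.2,0,0,0]]
  ]
}}

```text
clock: 28.17
ee_pos: [0.6617, -0.0152, 0.1283]
tool_rot: [0.0, 0.989, -0.146, -0.0]
force: [0.3, 0.5, 0.3]
grip_width: 0.309
grasp_force: 19.8
```

```bash
python3 at.py .071 .1075; python3 chk.py h1 boiler_mid .052 .0275 chimney_mid .119 .071
```

```text
28.2167 [ 0.66235241 -0.01506526  0.12928283] 0.30708094613836984 19.766280823387206 -1.9842107263800361
to (np.float64(0.6625353151614015), np.float64(-0.014902607982443321)) [0.01, -0.02, 2.18, -0.01, -0.1, -0.13]
```

>>> {"method": "drive_tool", "body": {
  "motion": [
    [[0,0,1,0,0,0],[0,0,1.6,0,0,0],[0,0,1.9,0,0,0],[0,0,1.9,0,0,0],[0,0,1.9,0,0,0]]
  ]
}}

```text
clock: 28.68
ee_pos: [0.6617, -0.0146, 0.1092]
tool_rot: [0.0, 0.989, -0.145, 0.0]
force: [0.1, 0.6, 0.1]
grip_width: 0.309
grasp_force: 19.8
```

```bash
python3 at.py .071 .1068
```

```text
28.7333 [ 0.66194922 -0.01454521  0.1095569 ] 0.30942784345770796 19.766415311023593 -1.9887842525141164
to (np.float64(0.6625353151614015), np.float64(-0.014902607982443321)) [0.07, 0.02, 0.28, -0.0, -0.05, -0.09]
```

>>> {"method": "drive_tool", "body": {
  "motion": [
    [[0,0,0.15,0,0,0],[0,0,0.25,0,0,0],[0,0,0.25,0,0,0],[0,0,0.25,0,0,0]]
  ]
}}

```text
clock: 29.07
ee_pos: [0.662, -0.0146, 0.1071]
tool_rot: [0.0, 0.989, -0.145, 0.001]
force: [-0.4, -0.5, 0.4]
grip_width: 0.312
grasp_force: 19.8
```

>>> {"method": "drive_tool", "body": {
  "motion": [
    [[0,0,0.05,0,0,0],[0,0,0.05,0,0,0],[0,0,0.05,0,0,0]]
  ]
}}

```text
clock: 29.32
ee_pos: [0.6621, -0.0145, 0.1068]
tool_rot: [-0.0, 0.989, -0.145, 0.001]
force: [-0.4, -0.1, 0.9]
grip_width: 0.311
grasp_force: 19.8
```

>>> {"method": "drive_tool", "body": {
  "motion": [
    [[0,0,0.05,0,0,0],[0,0,0.05,0,0,0],[0,0,0.05,0,0,0]]
  ]
}}

```text
clock: 29.57
ee_pos: [0.6623, -0.0146, 0.1067]
tool_rot: [0.0, 0.989, -0.145, 0.001]
force: [-1.5, 0.6, 3.7]
grip_width: 0.312
grasp_force: 19.7
```

>>> {"method": "drive_tool", "body": {
  "motion": [
    [[0,0,0,0,0,0],[0,0,0,0,0,0],[0,0,0,0,0,0],[0,0,0,0,0,0],[0,0,0,0,0,0]]
  ],
  "fingers": 6
}}

```text
clock: 29.98
ee_pos: [0.6617, -0.0145, 0.1057]
tool_rot: [0.0, 0.989, -0.145, 0.0]
force: [-0.3, 0.3, -0.3]
grip_width: 0.703
grasp_force: 0.0
```

>>> {"method": "drive_tool", "body": {
  "motion": [
    [[0,0,-1,0,0,0],[0,0,-4,0,0,0],[0,0,-8,0,0,0],[0,0,-11,0,0,0],[0,0,-13,0,0,0],[0,0,-13,0,0,0],[0,0,-13,0,0,0]]
  ],
  "fingers": 8.5
}}

```text
clock: 30.57
ee_pos: [0.6627, -0.0144, 0.2385]
tool_rot: [-0.0, 0.989, -0.145, 0.002]
force: [0.1, -0.4, -1.1]
grip_width: 0.994
grasp_force: 0.0
```

```bash
python3 pos.py chimney_mid .096 h2 .071 dome_mid; python3 -c "
from h import *
s=arm.observe(); p=json.load(open('poses.json'))['dome_mid']; print(s['clock'],rows(*p[:2],.2,D[2]))"
```

```text
[([259.7, 190.6, 47.1, 49.3], 0.57)] [282.06433027 208.30435194]
chimney_mid in deck mm [70.6  0.8 16.6] 0.971899688243866
30.6667 [-17.03, 32.77, 3.54, 0.02, 0.04, -16.71]
30.6667 [-17.03, 32.77, 3.54, 0.03, 0.04, -0.09]
```

>>> {"method": "drive_tool", "body": {
  "motion": [
    [[-1.5,3,0,0,0,0],[-3.2,6.5,0,0,0,0],[-5,10,0,0,0,0],[-6.8,13.5,0,0,0,0],[-8.6,17,0,0,0,0],[-10.4,20.5,0,0,0,0],[-12.2,24,0,0,0,0],[-14,27.5,0,0,0,0]]
  ]
}}

```text
clock: 31.33
ee_pos: [0.4461, -0.2385, 0.2343]
tool_rot: [-0.001, 0.989, -0.145, -0.001]
force: [0.4, -1.2, 0.0]
grip_width: 0.993
grasp_force: 0.0
```

>>> {"method": "drive_tool", "body": {
  "motion": [
    [[-1.5,3,1,0,0,0],[-3,5.3,3,0,0,0],[-3,5.3,3.5,0,0,0],[-3,5.3,3.5,0,0,0],[-3,5.3,3.5,0,0,0]]
  ]
}}

```text
clock: 31.75
ee_pos: [0.4046, -0.2788, 0.1998]
tool_rot: [-0.001, 0.989, -0.145, -0.0]
force: [0.0, 1.0, -0.4]
grip_width: 0.992
grasp_force: 0.0
```

```bash
python3 part.py dome_mid
```

```text
31.8 [ 0.40548228 -0.27864408  0.20057137] -1.3129865786339425
[([266.6, 177.2, 32.1, 36.6], 0.67)] [282.49914464 192.85876161]
old [ 0.4038 -0.2795  0.    ] new [ 0.403  -0.2783  0.    ] 0.9104121327400208
[-0.3, 0.06, 10.1, -0.03, -0.07, 0.05]
```

>>> {"method": "drive_tool", "body": {
  "motion": [
    [[-0.2,0.1,4,0,0,0],[-0.2,0.1,8,0,0,0],[-0.2,0.1,12,0,0,0],[-0.2,0.1,15,0,0,0],[-0.2,0.1,17,0,0,0],[-0.2,0.1,18,0,0,0],[-0.2,0.1,18,0,0,0],[-0.2,0.1,18,0,0,0]]
  ]
}}

```text
clock: 32.52
ee_pos: [0.4039, -0.28, 0.0216]
tool_rot: [0.0, 0.989, -0.145, 0.001]
force: [0.2, -0.1, 0.7]
grip_width: 0.993
grasp_force: 0.0
```

```bash
python3 -c "
from h import *
p=json.load(open('poses.json'))['dome_mid']; s=arm.observe(); print(s['ee_pos'],s['force'],rows(*p[:2],.01,D[2]))"
```

```text
[ 0.40385375 -0.28002356  0.02157394] [ 0.23143424 -0.07897741  0.65989287] [-0.13, -0.14, 1.16, -0.01, -0.1, -0.01]
```

>>> {"method": "drive_tool", "body": {
  "motion": [
    [[-0.1,-0.1,0.6,0,0,0],[-0.1,-0.1,1.1,0,0,0],[-0.1,-0.1,1.1,0,0,0],[-0.1,-0.1,1.1,0,0,0]]
  ]
}}

```text
clock: 32.85
ee_pos: [0.4022, -0.2791, 0.0103]
tool_rot: [0.0, 0.989, -0.145, 0.001]
force: [-0.2, -1.1, 0.4]
grip_width: 0.993
grasp_force: 0.0
```

>>> {"method": "drive_tool", "body": {
  "motion": [
    [[0,0,0,0,0,0],[0,0,0,0,0,0],[0,0,0,0,0,0],[0,0,0,0,0,0],[0,0,0,0,0,0],[0,0,0,0,0,0],[0,0,0,0,0,0],[0,0,0,0,0,0]]
  ],
  "fingers": 1,
  "squeeze": 20
}}

```text
clock: 33.52
ee_pos: [0.4022, -0.2791, 0.0101]
tool_rot: [0.0, 0.989, -0.145, 0.001]
force: [-1.4, 0.6, 2.9]
grip_width: 0.337
grasp_force: 20.2
```

>>> {"method": "drive_tool", "body": {
  "motion": [
    [[0,0,0,0,0,0],[0,0,0,0,0,0]]
  ]
}}

```text
clock: 33.68
ee_pos: [0.4022, -0.2791, 0.0101]
tool_rot: [0.0, 0.989, -0.145, 0.001]
force: [-0.6, 0.6, 3.5]
grip_width: 0.342
grasp_force: 20.3
```

>>> {"method": "drive_tool", "body": {
  "motion": [
    [[0,0,-1,0,0,0],[0,0,-3,0,0,0],[0,0,-6,0,0,0],[0,0,-10,0,0,0],[0,0,-14,0,0,0],[0,0,-18,0,0,0],[0,0,-20,0,0,0],[0,0,-20,0,0,0]]
  ]
}}

```text
clock: 34.35
ee_pos: [0.4044, -0.2805, 0.2162]
tool_rot: [0.002, 0.989, -0.145, 0.005]
force: [-0.8, -0.1, 0.5]
grip_width: 0.339
grasp_force: 20.0
```

```bash
python3 at.py .0275 .135
```

```text
34.4 [ 0.40316152 -0.2797638   0.21312323] 0.33833368357010096 19.94023876497522 -1.3094969897853244
to (np.float64(0.6208517065765992), np.float64(-0.0024636861903829764)) [12.82, -32.83, 7.84, 0.1, -0.39, -0.09]
```

>>> {"method": "drive_tool", "body": {
  "motion": [
    [[1.2,-3,0,0,0,0],[2.5,-6.5,0,0,0,0],[3.9,-10,0,0,0,0],[5.3,-13.5,0,0,0,0],[6.6,-17,0,0,0,0],[8,-20.5,0,0,0,0],[9.4,-24,0,0,0,0],[10.8,-27.5,0,0,0,0]]
  ]
}}

```text
clock: 35.07
ee_pos: [0.584, -0.045, 0.2081]
tool_rot: [0.0, 0.989, -0.145, -0.001]
force: [1.1, -1.0, -0.8]
grip_width: 0.345
grasp_force: 20.0
```

>>> {"method": "drive_tool", "body": {
  "motion": [
    [[1,-3,0,0,0,0],[2,-5.3,1,0,0,0],[2,-5.3,3,0,0,0],[2,-5.3,6,0,0,0],[2,-5.3,7.8,0,0,0],[2,-5.3,7.8,0,0,0],[2,-5.3,7.8,0,0,0]]
  ]
}}

```text
clock: 35.65
ee_pos: [0.617, -0.0017, 0.1297]
tool_rot: [0.0, 0.989, -0.145, -0.002]
force: [1.0, -0.3, -0.0]
grip_width: 0.344
grasp_force: 20.0
```

```bash
python3 at.py .0275 .107; python3 chk.py d1 boiler_mid .052 .0275 dome_mid .122 .0275
```

```text
35.7 [ 0.61843786 -0.00161289  0.13169648] 0.3417940253747781 19.981258580228314 -2.0055514142318156
to (np.float64(0.6208517065765992), np.float64(-0.0024636861903829764)) [0.26, 0.01, 2.47, 0.0, 0.02, -0.09]
```

>>> {"method": "drive_tool", "body": {
  "motion": [
    [[0.2,0,1,0,0,0],[0.2,0,1.8,0,0,0],[0.2,0,2.1,0,0,0],[0.2,0,2.1,0,0,0],[0.2,0,2.1,0,0,0]]
  ]
}}

```text
clock: 36.17
ee_pos: [0.6205, -0.0022, 0.1108]
tool_rot: [0.0, 0.989, -0.145, 0.0]
force: [0.1, 0.2, -0.2]
grip_width: 0.344
grasp_force: 20.0
```

```bash
python3 at.py .0275 .1061
```

```text
36.2167 [ 0.62081156 -0.0021812   0.11115809] 0.33905670640005825 19.97897765832022 -2.0115814150577878
to (np.float64(0.6208517065765992), np.float64(-0.0024636861903829764)) [0.01, 0.03, 0.51, -0.01, -0.06, -0.09]
```

>>> {"method": "drive_tool", "body": {
  "motion": [
    [[0,0,0.2,0,0,0],[0,0,0.4,0,0,0],[0,0,0.45,0,0,0],[0,0,0.45,0,0,0],[0,0,0.45,0,0,0]]
  ]
}}

```text
clock: 36.63
ee_pos: [0.6207, -0.0022, 0.1065]
tool_rot: [0.0, 0.989, -0.145, 0.0]
force: [0.2, -0.6, -0.9]
grip_width: 0.338
grasp_force: 20.0
```

>>> {"method": "drive_tool", "body": {
  "motion": [
    [[0,0,0.05,0,0,0],[0,0,0.05,0,0,0],[0,0,0.05,0,0,0]]
  ]
}}

```text
clock: 36.88
ee_pos: [0.6209, -0.0022, 0.1062]
tool_rot: [0.0, 0.989, -0.145, 0.001]
force: [-0.5, -0.6, 0.5]
grip_width: 0.337
grasp_force: 20.0
```

>>> {"method": "drive_tool", "body": {
  "motion": [
    [[0,0,0.05,0,0,0],[0,0,0.05,0,0,0],[0,0,0.05,0,0,0]]
  ]
}}

```text
clock: 37.13
ee_pos: [0.6209, -0.0022, 0.1062]
tool_rot: [0.0, 0.989, -0.145, 0.001]
force: [-2.1, -0.3, 4.3]
grip_width: 0.343
grasp_force: 20.4
```

>>> {"method": "drive_tool", "body": {
  "motion": [
    [[0,0,0,0,0,0],[0,0,0,0,0,0],[0,0,0,0,0,0],[0,0,0,0,0,0],[0,0,0,0,0,0]]
  ],
  "fingers": 6
}}

```text
clock: 37.55
ee_pos: [0.6206, -0.0022, 0.1053]
tool_rot: [0.0, 0.989, -0.145, 0.0]
force: [0.5, -0.2, -0.3]
grip_width: 0.703
grasp_force: 0.0
```

>>> {"method": "drive_tool", "body": {
  "motion": [
    [[0,0,-1,0,0,0],[0,0,-4,0,0,0],[0,0,-8,0,0,0],[0,0,-12,0,0,0],[0,0,-16,0,0,0],[0,0,-18,0,0,0],[0,0,-18,0,0,0]]
  ]
}}

```text
clock: 38.13
ee_pos: [0.6232, -0.0017, 0.2933]
tool_rot: [-0.001, 0.989, -0.145, 0.006]
force: [0.3, 0.7, 0.2]
grip_width: 0.705
grasp_force: 0.0
```

```bash
python3 pos.py dome_mid .096 d2 .0275; python3 pos.py chimney_mid .096 d3 .0706;python3 pos.py roof_mid .114 d4 -.065; python3 - <<'E'
from h import *
w=cv2.imread('pics/d4.png'); c,im=look('scene','s9'); s=cv2.resize(im[130:300,210:400,::-1],(626,560))
w=w[0:420,120:440]; w=cv2.resize(w,None,fx=560/420,fy=560/420)
o=np.hstack([w,s]); o=cv2.resize(o,(800,int(o.shape[0]*800/o.shape[1]))); cv2.imwrite('pics/fin.png',o); print(arm.observe()['clock'],arm.search_frame('scene','glue_bottle')[:1])
E
```

```text
[([267.2, 180.3, 30.5, 35.8], 0.75)] [283.33059849 197.45735836]
dome_mid in deck mm [28.4  1.1 16.6] 0.942897617816925
[([265.5, 133.4, 33.6, 34.6], 0.84)] [281.79690102 147.96284616]
chimney_mid in deck mm [70.4  0.8 16.6] 0.9438694715499878
[([246.9, 245.9, 64.1, 85.8], 0.78)] [281.18230253 294.25938103]
roof_mid in deck mm [-65.6   1.1   0. ] 0.9563924670219421
38.4833 [{'box': [303.5, 135.5, 18.9, 42.0], 'p': 0.57}]
```

View pics/fin.png

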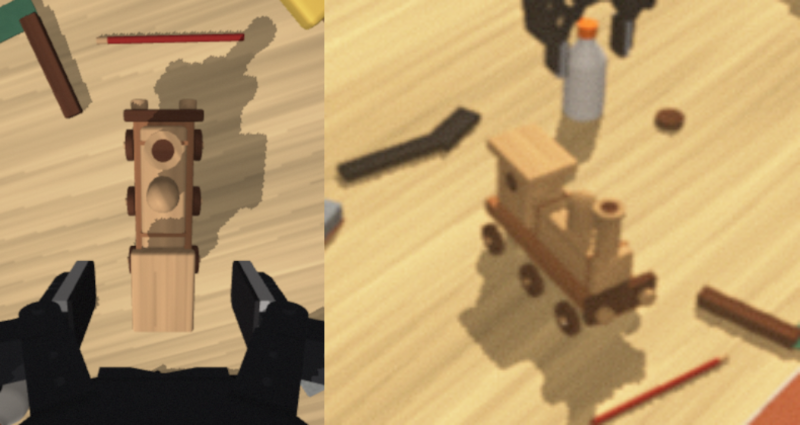

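The last picture shows the whole engine assembled: chimney at (163,150), dome at (163,195), roof centred on the cab, and the bottle still standing. Handing in.

```bash
python3 -c "
from station import arm; print(arm.close_job())"
```

```text
the job is handed in; nothing more can be done
None
```

The locomotive is dry-fitted on its chassis and handed in at about 38 s; last measurements put every part within about 1 mm of the centreline with small gaps, and the glue bottle is still standing.

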